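# Start the soak timers in order

## Task

Start the instrument-soak timers in this order: press the blue cap, then the yellow cap, then the green cap, each lightly with the fingertips until it is down and stays down. Leave the red one unpressed, do not pick up, tip or shove any timer, and leave the cup, bottle and cassette where they are. Finish with the hand clear.

Things in the scene. Friction and masses are not known exactly. Their poses are not given: they have to be found in the camera images.
- blue_timer: Loose soak timer with the blue cap: a white round puck 64 mm across with a dark rubber foot, its body 28 mm high, mass about 0.3 kg. Origin: centre of its underside on the bench; z up. It must stay standing where it is: not lifted, tipped or shoved (20 mm at most).
- blue_cap (a joint): How far the blue cap is pushed down into its timer, m: 0 = up (as at the start), 0.010 = at its stop. It needs a push of about 2.5 N, does not spring back and stays where it is left; beyond 0.006 it is down and the timer runs. At 0.010 it meets a cushion: it gives up to 5 mm more, taking 4 N rising to 12 N, then is hard, and comes back to 0.010 when let go. More than 20 N of push is too hard.
- blue_top (a point): Centre of the top face of the blue cap, a blue disc 40 mm across that stands 16 mm proud of its white timer while up (top 44 mm above the bench, 34 mm when down at its stop). It moves down with the cap. The timers' yaw means nothing.
- yellow_timer: Loose soak timer with the yellow cap: a white round puck 64 mm across with a dark rubber foot, its body 28 mm high, mass about 0.3 kg. Origin: centre of its underside on the bench; z up. It must stay standing where it is: not lifted, tipped or shoved (20 mm at most).
- yellow_cap (a joint): How far the yellow cap is pushed down into its timer, m: 0 = up (as at the start), 0.010 = at its stop. It needs a push of about 2.5 N, does not spring back and stays where it is left; beyond 0.006 it is down and the timer runs. At 0.010 it meets a cushion: it gives up to 5 mm more, taking 4 N rising to 12 N, then is hard, and comes back to 0.010 when let go. More than 20 N of push is too hard.
- yellow_top (a point): Centre of the top face of the yellow cap, a yellow disc 40 mm across that stands 16 mm proud of its white timer while up (top 44 mm above the bench, 34 mm when down at its stop). It moves down with the cap. The timers' yaw means nothing.
- green_timer: Loose soak timer with the green cap: a white round puck 64 mm across with a dark rubber foot, its body 28 mm high, mass about 0.3 kg. Origin: centre of its underside on the bench; z up. It must stay standing where it is: not lifted, tipped or shoved (20 mm at most).
- green_cap (a joint): How far the green cap is pushed down into its timer, m: 0 = up (as at the start), 0.010 = at its stop. It needs a push of about 2.5 N, does not spring back and stays where it is left; beyond 0.006 it is down and the timer runs. At 0.010 it meets a cushion: it gives up to 5 mm more, taking 4 N rising to 12 N, then is hard, and comes back to 0.010 when let go. More than 20 N of push is too hard.
- green_top (a point): Centre of the top face of the green cap, a green disc 40 mm across that stands 16 mm proud of its white timer while up (top 44 mm above the bench, 34 mm when down at its stop). It moves down with the cap. The timers' yaw means nothing.
- red_timer: Loose soak timer with the red cap: a white round puck 64 mm across with a dark rubber foot, its body 28 mm high, mass about 0.3 kg. Origin: centre of its underside on the bench; z up. It must stay standing where it is: not lifted, tipped or shoved (20 mm at most).
- red_cap (a joint): How far the red cap is pushed down into its timer, m: 0 = up (as at the start), 0.010 = at its stop. It needs a push of about 2.5 N, does not spring back and stays where it is left; beyond 0.006 it is down and the timer runs. At 0.010 it meets a cushion: it gives up to 5 mm more, taking 4 N rising to 12 N, then is hard, and comes back to 0.010 when let go. More than 20 N of push is too hard.
- red_top (a point): Centre of the top face of the red cap, a red disc 40 mm across that stands 16 mm proud of its white timer while up (top 44 mm above the bench, 34 mm when down at its stop). It moves down with the cap. The timers' yaw means nothing.
- steel_cup: Bystander: open steel cup, 60 mm across the rim, 70 mm high; loose, upright. Origin: centre of its underside.
- spray_bottle: Bystander: small clear bottle with blue cap, 50 mm across, 110 mm high; loose, upright. Origin: centre of its underside.
- cassette: Bystander: open steel instrument cassette with blue ends, 120 mm (its x) by 80 mm by 28 mm high; loose. Origin: centre of its underside.
Not all that is in view belongs to the job. What is shaped like the yellow_timer but purple is not meant.

How it is judged:
On the way, in this order (a step that is already met when the one before it is completed fails the run):
1. the blue cap is down, yellow and green still up (value of joint blue_cap above 0.006 m and value of joint each of yellow_cap, green_cap below 0.002 m), for 0.1 s.
2. then the yellow cap is down, green still up (value of joint each of blue_cap, yellow_cap above 0.006 m and value of joint green_cap below 0.002 m), for 0.1 s.
3. then the green cap is down (value of joint each of blue_cap, yellow_cap, green_cap above 0.006 m), for 0.1 s.
At the end, for the whole second after the job is handed in: The blue, yellow and green caps are each more than 6 mm down and stay there, the red cap is up (less than 2 mm down), all four timers stand upright (within 0.1 rad), still, within 20 mm of where they began, and cup, bottle and cassette are within 20 mm of where they began (all of step 3 and value of joint red_cap below 0.002 m and distance of each of blue_timer, yellow_timer, green_timer, red_timer, steel_cup, spray_bottle, cassette from where it was at the start of the episode below 0.02 m and angle between each of blue_timer, yellow_timer, green_timer, red_timer's own z axis and vertical below 0.1 rad and linear speed of each of blue_timer, yellow_timer, green_timer, red_timer below 0.02 m/s); the robot touches nothing.
It fails at once if yellow or green pressed (more than 2 mm) before its turn ((value of joint yellow_cap above 0.002 m and value of joint blue_cap below 0.006 m) or (value of joint green_cap above 0.002 m and value of joint yellow_cap below 0.006 m)).
It fails at once if the red cap is pressed (more than 2 mm) (value of joint red_cap above 0.002 m).
It fails at once if a timer is pushed with more than 20 N (contact force between any of blue_timer, yellow_timer, green_timer, red_timer and the fingers above 20 N or contact force between any of blue_timer, yellow_timer, green_timer, red_timer and the arm above 20 N).
It fails at once if a timer is lifted (6 mm), tipped (0.2 rad) or shoved (20 mm) (height (world z) of any of blue_timer, yellow_timer, green_timer, red_timer above 0.006 m or angle between any of blue_timer, yellow_timer, green_timer, red_timer's own z axis and vertical above 0.2 rad or distance of any of blue_timer, yellow_timer, green_timer, red_timer from where it was at the start of the episode above 0.02 m).
It fails at once if the cup, bottle or cassette is moved (20 mm) or tipped (0.2 rad) (distance of any of steel_cup, spray_bottle, cassette from where it was at the start of the episode above 0.02 m or angle between any of steel_cup, spray_bottle, cassette's own z axis and vertical above 0.2 rad).
It also fails if it takes over 53 s, if anything falls off the work surface, if the arm or the gripper's body presses on something with over 40 N, if the wrist force passes 120 N, or if a joint passes its speed limit or range.

## Robot

A 7-joint arm with a two-finger parallel gripper is mounted at the origin on the work surface. World frame = base frame: x ahead of the robot, y to its left, z up, the work surface at z = 0. Lengths are in m, angles in rad, forces in N, time in s.
With the tool pointing down it reaches from about 0.425 to 0.875 m from the base axis. Payload 4.7 kg.
Tool frame: the origin (TCP) lies on the centre line of the jaws, within the pads' length; the fingertips stand ahead of it and the grasp point (between the pads) lies 8 mm behind it (ctrl.finger_overhang is the x of the fingertips in the tool frame, in m); x points along the fingers, z is the direction in which the jaws open and shut, and the axes are right-handed (so a half turn about x gives the same grasp; the last joint's range is limited). The gripper opens to 87 mm and grips with 3 to 60 N. Pads are 19 mm wide; open, the fingers measure 117 mm over their backs; the gripper's body (75 mm by 190 mm) begins 51 mm behind the grasp point.
Start: joints at [1.308, 0.321, -0.07, 1.45, 0.023, 1.371, -0.057], TCP at [0.178, -0.625, 0.234] pointing down, gripper open.
Joint ranges: [-2.86, 2.86], [-0.3, 2.09], [-1.38, 1.24], [0.06, 2.45], [-1.56, 4.7], [0.09, 2.05], [-2.69, 2.69]. Speed limits (rad/s): [2.57, 2.57, 3.14, 3.14, 3.14, 3.14, 3.14].

## Interface

Orientations are given as a rotation vector (axis times angle).
In Python, from bench import readout, viewer, job, nets, ctrl gives the robot as it stands.
- The arm moves only by the shell command python3 -m creep 'ROWS' [FORCE]. ROWS is JSON, a list of rows, each an object with "linear": the shift along the tool's x, y, z in m, a list of three; "twist": the turn, a rotation vector about the tool's x, y, z in degrees, a list of three; "fingers": the gripper's target within -1 to 1 (shut at 1, half-way at 0, fully open at -1). A call has 1 to 8 rows; each row is the pose to reach, as a shift and turn from the pose commanded when the call began, along the tool's axes at that moment; what a row does not reach only later rows make up. A row lasts 1/12 s, in which the tool goes at most 41.7 mm and 7.16 degrees, less where a joint would pass 70% of its speed; a pose out of reach is approached as far as the arm can. A call with a gripper value outside its range is refused whole. The fingers move at their own pace and stop on an object; FORCE is the grip in N (left out, the last holds). Time passes only in rows, so rows that repeat a pose let the fingers close. It gives the time, the measured TCP pose, the force and the opening at its end, in the units of the state.
- readout.get_state(): the state, without advancing time (a new reading comes with each control period).
- viewer.get_image(name): name is "side" or "top" or "wrist"; returns (picture, depth): 420x560x3 uint8, red, green, blue; 420x560 float32, m along the optical axis (not along the pixel's ray), 0 where there is no reading.
- viewer.camera_params(name): a dict with "K" (3x3 intrinsics, pixels), "cam_to_world" (4x4, takes a point from camera to world coordinates). Camera axes: x right, y down, z forward; pixel columns grow to the right and rows downward; lengths in m; the calibration is good to about 2 mm. A picture is of the moment at which its call begins: read the wrist's pose just before it. camera_params takes no time and is no camera call; for the wrist camera it gives the pose at the moment of the call.
- job.close_job(): hands the job in, once; it reports no verdict.
Trained networks look in the newest picture that a camera, given by its name, has taken for a name from the list of things; names that differ only in an ending like _2 or _b are one class to them, and where a whole thing is asked for, a point or a joint stands for the part that bears it (a point fixed in the world has none). Each returns a list of dicts, best first, with "conf" (0 to 1); they miss things now and then, are a little off and sometimes report something else, mostly with a low value. They report only what shows in the picture. A call takes as long as a camera call. They do not tell look-alikes from the thing itself.
- nets.boxes_of(camera, label): "centre" ([x, y, z] in m, in world coordinates, good to about 4 mm: the middle of the surface that is visible of it).
- nets.place_of(camera, label): "centre" ([x, y, z] in m, in world coordinates, good to about 4 mm: a listed point, or the origin of a listed thing).
The state is a dict: "time": time; "joint_positions": joint angles; "qd": joint speeds; "joint_torque": joint torques, N m; "position": TCP position; "tool_rot": TCP orientation; "ft_force": force on the tool from outside, world axes, zero at the start; "torque": the same for the moment, N m; "grip_width": opening from 0.0 (shut) to 1.0 (fully open).
Only numpy, scipy, OpenCV 4.12 (cv2) and the standard library are available. Lean on these libraries where they do the work, as an engineer would, in place of code of your own. Each camera call takes 0.05 s, during which the arm holds its last target.

## Working session

There is one attempt and no reset: what is moved stays moved. The work goes in short steps, Python scripts to look and compute and a shell command to move; the robot and the scene stay as the last step left them, time stands still between calls to the robot, and variables do not carry over. Pictures are saved under pics/ and viewed, and the job is handed in when it is done.

```bash
mkdir -p pics; ls; python3 - <<'E'
from bench import readout, viewer, nets, ctrl
import cv2
s=readout.get_state()
print({k:s[k] for k in('time','position','tool_rot','ft_force','grip_width')},ctrl.finger_overhang)
for c in('top','side'):
    im,d=viewer.get_image(c); cv2.imwrite(f'pics/{c}0.png',im[:,:,::-1])
    for l in('blue_top','yellow_top','green_top','red_top','steel_cup','spray_bottle','cassette'):
        print(c,l,[(r['conf'],r['centre']) for r in nets.place_of(c,l)][:3])
E
```

```text
pics
{'time': 0.0, 'position': array([ 0.17742779, -0.62477088,  0.2324567 ]), 'tool_rot': array([ 1.0040409 ,  1.32911408, -1.00227547]), 'ft_force': array([-0.16189018, -0.2914902 ,  0.1620869 ]), 'grip_width': 0.9970294292995846} 0.011
top blue_top [(0.83, [0.6033, 0.2863, 0.0485])]
top yellow_top [(0.74, [0.4747, 0.0565, 0.0425]), (0.64, [0.5856, 0.0674, 0.0425])]
top green_top [(0.64, [0.6635, -0.0766, 0.0031]), (0.59, [0.6651, -0.0731, 0.0455])]
top red_top [(0.87, [0.4707, -0.3041, 0.0415])]
top steel_cup [(0.75, [0.4422, -0.0964, 0.0008])]
top spray_bottle [(0.88, [0.6864, 0.0997, -0.0015])]
top cassette [(0.87, [0.7244, -0.2622, -0.0022])]
side blue_top [(0.66, [0.6064, 0.2912, 0.044])]
side yellow_top [(0.64, [0.5865, 0.0693, 0.0416]), (0.46, [0.4738, 0.0543, 0.0446])]
side green_top [(0.77, [0.6635, -0.0783, 0.0476])]
side red_top [(0.74, [0.4748, -0.3118, 0.0432])]
side steel_cup [(0.57, [0.4403, -0.098, 0.0021])]
side spray_bottle [(0.59, [0.6985, 0.0978, -0.0025]), (0.4, [0.476, -0.3106, 0.043])]
side cassette [(0.93, [0.727, -0.2658, 0.0009]), (0.58, [0.6966, 0.0973, 0.0028])]
```

View pics/top0.png

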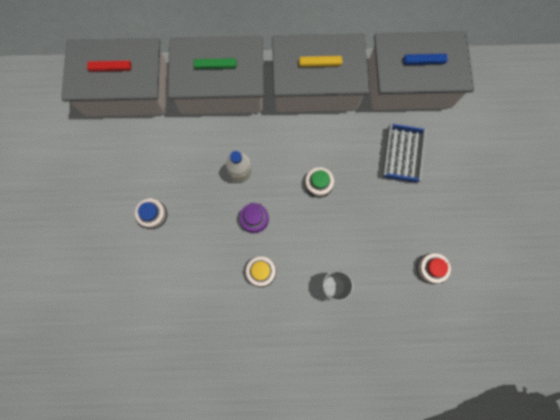

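View pics/side0.png

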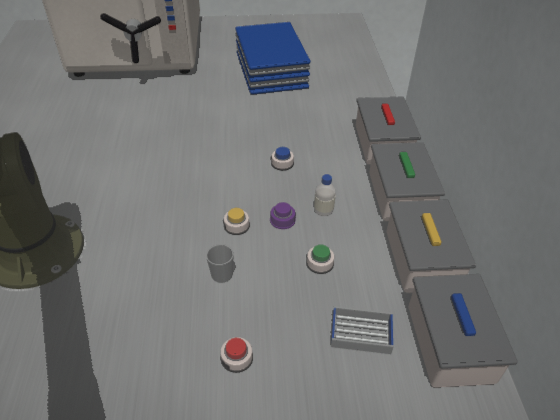

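The top view shows four candidate pucks: blue (150,212), yellow (260,271), green (320,181) and red (436,267). The one at (254,217) is purple, so it is the look-alike. The blue, green, yellow and red bars at the top are bin handles. I'll confirm this in an enlarged crop and refine the cap centres by colour.

```bash
cat > h.py <<'E'
import numpy as np, cv2
from bench import readout, viewer
from scipy.spatial.transform import Rotation as R
HUE={'blue':(105,125),'yellow':(15,35),'green':(45,85),'red':(-8,8)}
def cap(im,d,P,col,guess,ztop):
    K,T=P['K'],P['cam_to_world']
    c=np.linalg.inv(T)@np.r_[guess,1]; uv=(K@c[:3])[:2]/c[2]
    hsv=cv2.cvtColor(im,cv2.COLOR_RGB2HSV).astype(int); h=(hsv[...,0]+20)%180-20
    m=(h>=HUE[col][0])&(h<=HUE[col][1])&(hsv[...,1]>110)&(hsv[...,2]>50)
    v,u=np.nonzero(m); k=np.hypot(u-uv[0],v-uv[1])<0.04*K[0,0]/c[2]; u,v=u[k],v[k]
    ray=T[:3,:3]@np.linalg.inv(K); rays=(ray@np.c_[u,v,np.ones(len(u))].T).T
    # depth points
    p=T[:3,3]+rays*d[v,u][:,None]
    g=p[np.abs(p[:,2]-ztop)<0.006]
    (cx,cy),r=cv2.minEnclosingCircle(g[:,:2].astype(np.float32)) if len(g) else((0,0),0)
    return len(u),len(g),g.mean(0).round(4) if len(g) else None,np.round((cx,cy,r),4)
def tool():
    s=readout.get_state(); Rt=R.from_rotvec(s['tool_rot']).as_matrix(); return s,Rt
E
python3 - <<'E'
from h import *
G={'blue':[.605,.288,.044],'yellow':[.4745,.0555,.044],'green':[.6645,-.0755,.044],'red':[.473,-.308,.044]}
for c in('top','side'):
    im,d=viewer.get_image(c);P=viewer.camera_params(c)
    for k,g in G.items(): print(c,k,cap(im,d,P,k,np.array(g),.044))
    if c=='top': cv2.imwrite('pics/crop0.png',cv2.resize(im[120:310,120:470,::-1],None,fx=2.2,fy=2.2,interpolation=cv2.INTER_CUBIC))
s,Rt=tool(); print(s['position'],Rt.round(3))
E
```

```text
top blue (248, 236, array([0.6007, 0.2867, 0.0429]), array([0.6002, 0.2864, 0.0183]))
top yellow (293, 280, array([0.4726, 0.0543, 0.0431]), array([0.4731, 0.0542, 0.0192]))
top green (221, 214, array([ 0.6605, -0.0757,  0.043 ]), array([ 0.6608, -0.0756,  0.018 ]))
top red (305, 290, array([ 0.4694, -0.3054,  0.0431]), array([ 0.4702, -0.3062,  0.0195]))
side blue (136, 107, array([0.6035, 0.2849, 0.0433]), array([0.6043, 0.2851, 0.0202]))
side yellow (192, 158, array([0.4745, 0.051 , 0.0434]), array([0.4758, 0.0527, 0.0206]))
side green (6, 6, array([ 0.667 , -0.081 ,  0.0445]), array([ 0.6678, -0.0797,  0.0148]))
side red (337, 301, array([ 0.4714, -0.3099,  0.0439]), array([ 0.4721, -0.308 ,  0.0203]))
[ 0.17759018 -0.62528382  0.23358197] [[-0.     0.962  0.273]
 [-0.     0.273 -0.962]
 [-1.    -0.     0.   ]]
```

View pics/crop0.png

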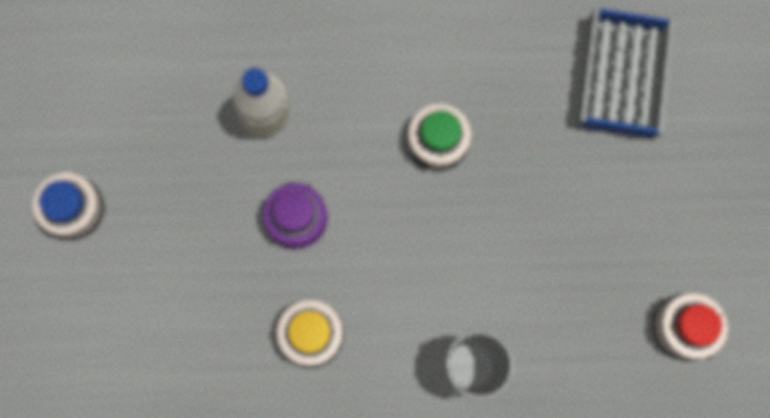

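The crop confirms four white pucks with blue, yellow, green and red caps; the all-purple puck is the decoy. Blue comes first, so I'll travel there high with the fingers closing.

```bash
python3 -m creep '[{"linear":[0,0.03,-0.024],"twist":[0,0,0],"fingers":1},{"linear":[0,0.064,-0.05],"twist":[0,0,0],"fingers":1},{"linear":[0,0.096,-0.075],"twist":[0,0,0],"fingers":1},{"linear":[0,0.128,-0.1],"twist":[0,0,0],"fingers":1},{"linear":[0,0.16,-0.125],"twist":[0,0,0],"fingers":1},{"linear":[0,0.192,-0.15],"twist":[0,0,0],"fingers":1},{"linear":[0,0.224,-0.175],"twist":[0,0,0],"fingers":1},{"linear":[0,0.255,-0.2],"twist":[0,0,0],"fingers":1}]' 10; python3 -m creep '[{"linear":[0,0.03,-0.024],"twist":[0,0,0],"fingers":1},{"linear":[0,0.064,-0.05],"twist":[0,0,0],"fingers":1},{"linear":[0,0.096,-0.075],"twist":[0,0,0],"fingers":1},{"linear":[0,0.128,-0.1],"twist":[0,0,0],"fingers":1},{"linear":[0,0.16,-0.125],"twist":[0,0,0],"fingers":1},{"linear":[0,0.192,-0.15],"twist":[0,0,0],"fingers":1},{"linear":[0,0.224,-0.175],"twist":[0,0,0],"fingers":1},{"linear":[0,0.255,-0.2],"twist":[0,0,0],"fingers":1}]'
cat >> h.py <<'E'
def to(x,y,ztip):
    s,Rt=tool(); d=np.array([x,y,ztip+0.011])-s['position']
    print('t',s['time'],'pos',s['position'].round(4),'F',s['ft_force'].round(2),'grip',round(s['grip_width'],3),'tool shift',(Rt.T@d).round(4),'xdir',Rt[:,0].round(3))
E
python3 -c "
from h import *
to(.602,.2858,.10)"
```

```text
time: 1.57
position: [0.3693, -0.3614, 0.2339]
tool_rot: [1.002, 1.327, -1.003]
ft_force: [1.4, -0.3, 0.1]
grip_width: 0.479
time: 2.23
position: [0.5599, -0.0995, 0.234]
tool_rot: [1.003, 1.326, -1.003]
ft_force: [-0.3, -0.7, -0.3]
grip_width: 0.008
t 2.2333 pos [ 0.5599 -0.0995  0.234 ] F [-0.33 -0.66 -0.29] grip 0.008 tool shift [ 0.1228  0.1456 -0.3592] xdir [ 0.001 -0.001 -1.   ]
```

```bash
python3 -m creep '[{"linear":[0,0.013,-0.033],"twist":[0,0,0],"fingers":1},{"linear":[0,0.026,-0.066],"twist":[0,0,0],"fingers":1},{"linear":[0,0.04,-0.1],"twist":[0,0,0],"fingers":1},{"linear":[0,0.053,-0.133],"twist":[0,0,0],"fingers":1},{"linear":[0,0.067,-0.166],"twist":[0,0,0],"fingers":1},{"linear":[0,0.08,-0.2],"twist":[0,0,0],"fingers":1},{"linear":[0,0.094,-0.233],"twist":[0,0,0],"fingers":1},{"linear":[0,0.107,-0.266],"twist":[0,0,0],"fingers":1}]'; python3 -m creep '[{"linear":[0,0.013,-0.031],"twist":[0,0,0],"fingers":1},{"linear":[0,0.026,-0.062],"twist":[0,0,0],"fingers":1},{"linear":[0.02,0.039,-0.093],"twist":[0,0,0],"fingers":1},{"linear":[0.06,0.039,-0.093],"twist":[0,0,0],"fingers":1},{"linear":[0.1,0.039,-0.093],"twist":[0,0,0],"fingers":1},{"linear":[0.123,0.039,-0.093],"twist":[0,0,0],"fingers":1},{"linear":[0.123,0.039,-0.093],"twist":[0,0,0],"fingers":1},{"linear":[0.123,0.039,-0.093],"twist":[0,0,0],"fingers":1}]'
python3 - <<'E'
from h import *
to(.602,.2858,.05)
for c in('side','wrist'):
    im,d=viewer.get_image(c);cv2.imwrite(f'pics/{c}1.png',im[:,:,::-1])
P=viewer.camera_params('wrist');print(cap(im,d,P,'blue',np.array([.602,.2858,.044]),.044))
E
```

```text
time: 2.9
position: [0.5892, 0.1856, 0.2337]
tool_rot: [1.003, 1.327, -1.003]
ft_force: [0.8, 0.3, 0.9]
grip_width: 0.002
time: 3.57
position: [0.6007, 0.2836, 0.1096]
tool_rot: [1.001, 1.329, -1.005]
ft_force: [0.6, 0.1, 0.8]
grip_width: 0.007
t 3.5667 pos [0.6007 0.2836 0.1096] F [0.61 0.11 0.82] grip 0.007 tool shift [ 0.0486  0.002  -0.0018] xdir [-0.002 -0.001 -1.   ]
(2196, 2066, array([0.6071, 0.2914, 0.0439]), array([0.6052, 0.2909, 0.0194]))
```

View pics/wrist1.png

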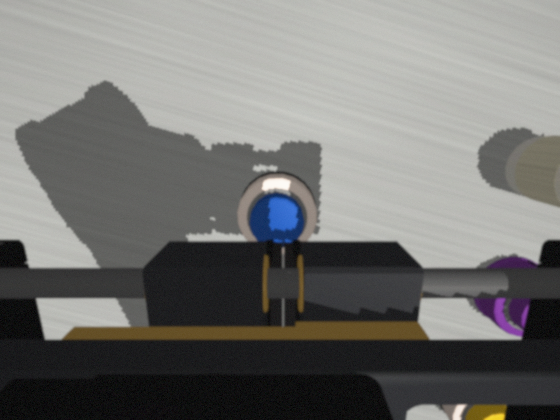

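View pics/side1.png

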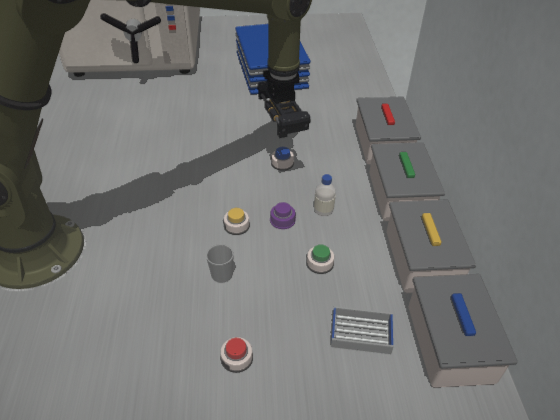

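Blue cap is at (280,218) just ahead of the fingertips, clear of the bottle. Both views agree within about 4 mm, so I'll go to the centre and descend, slowly at the end.

```bash
python3 -m creep '[{"linear":[0.02,0.003,-0.003],"twist":[0,0,0],"fingers":1},{"linear":[0.035,0.003,-0.003],"twist":[0,0,0],"fingers":1},{"linear":[0.045,0.003,-0.003],"twist":[0,0,0],"fingers":1},{"linear":[0.05,0.003,-0.003],"twist":[0,0,0],"fingers":1},{"linear":[0.05,0.003,-0.003],"twist":[0,0,0],"fingers":1}]'; python3 -m creep '[{"linear":[0.002,0,0],"twist":[0,0,0],"fingers":1},{"linear":[0.004,0,0],"twist":[0,0,0],"fingers":1},{"linear":[0.006,0,0],"twist":[0,0,0],"fingers":1},{"linear":[0.008,0,0],"twist":[0,0,0],"fingers":1},{"linear":[0.008,0,0],"twist":[0,0,0],"fingers":1}]'
python3 -c "
from h import *
to(.603,.287,.0335)"
```

```text
time: 4.08
position: [0.6027, 0.2871, 0.0594]
tool_rot: [1.002, 1.328, -1.005]
ft_force: [0.2, 0.1, 1.0]
grip_width: 0.003
time: 4.5
position: [0.6037, 0.2881, 0.0529]
tool_rot: [1.004, 1.327, -1.002]
ft_force: [0.4, 0.2, 0.6]
grip_width: 0.005
t 4.5 pos [0.6037 0.2881 0.0529] F [0.35 0.2  0.56] grip 0.005 tool shift [ 0.0084 -0.001   0.0008] xdir [ 0.001  0.    -1.   ]
```

```bash
python3 -m creep '[{"linear":[0.0015,0,0],"twist":[0,0,0],"fingers":1},{"linear":[0.003,0,0],"twist":[0,0,0],"fingers":1},{"linear":[0.0045,0,0],"twist":[0,0,0],"fingers":1}]'; python3 -m creep '[{"linear":[0.0015,0,0],"twist":[0,0,0],"fingers":1},{"linear":[0.003,0,0],"twist":[0,0,0],"fingers":1}]';  python3 -m creep '[{"linear":[0.001,0,0],"twist":[0,0,0],"fingers":1},{"linear":[0.001,0,0],"twist":[0,0,0],"fingers":1}]'
```

```text
time: 4.75
position: [0.6037, 0.288, 0.0483]
tool_rot: [1.004, 1.327, -1.002]
ft_force: [1.3, -0.4, 2.8]
grip_width: 0.003
time: 4.92
position: [0.6037, 0.288, 0.0452]
tool_rot: [1.004, 1.327, -1.002]
ft_force: [1.2, 0.5, 4.1]
grip_width: 0.0
time: 5.08
position: [0.6037, 0.288, 0.0444]
tool_rot: [1.004, 1.327, -1.002]
ft_force: [-0.3, 0.4, 5.3]
grip_width: 0.007
```

5.3 N means it is on the cushion, so blue is down. I'll lift and verify.

```bash
python3 -m creep '[{"linear":[-0.005,0,0],"twist":[0,0,0],"fingers":1},{"linear":[-0.02,0,0],"twist":[0,0,0],"fingers":1},{"linear":[-0.05,0,0],"twist":[0,0,0],"fingers":1},{"linear":[-0.08,0,0],"twist":[0,0,0],"fingers":1},{"linear":[-0.11,0,0],"twist":[0,0,0],"fingers":1},{"linear":[-0.13,0,0],"twist":[0,0,0],"fingers":1},{"linear":[-0.13,0,0],"twist":[0,0,0],"fingers":1}]'
python3 - <<'E'
from h import *
im,d=viewer.get_image('side');P=viewer.camera_params('side')
print(cap(im,d,P,'blue',np.array([.603,.287,.034]),.034))
cv2.imwrite('pics/side2.png',im[:,:,::-1])
to(.4745,.0535,.1)
E
```

```text
time: 5.67
position: [0.605, 0.2895, 0.1804]
tool_rot: [1.008, 1.324, -0.996]
ft_force: [0.6, -0.2, 0.3]
grip_width: 0.007
(62, 61, array([0.6019, 0.2848, 0.0342]), array([0.6039, 0.2856, 0.0195]))
t 5.7167 pos [0.6041 0.2887 0.1776] F [-0.48  0.5  -0.3 ] grip 0.004 tool shift [ 0.0656 -0.1893  0.1908] xdir [ 0.004  0.002 -1.   ]
```

View pics/side2.png

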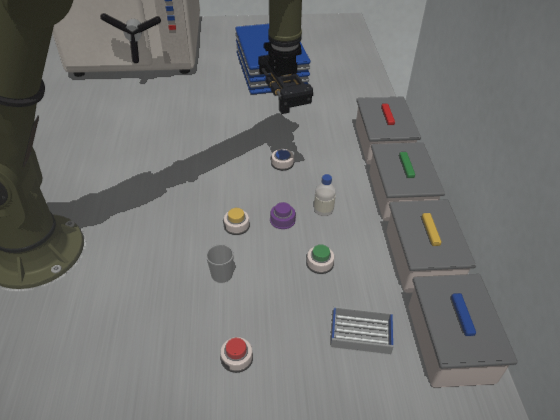

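Blue cap at (283,156) is now low, measured top z 0.034, and the puck hasn't moved. Now to yellow at (236,216).

```bash
python3 -m creep '[{"linear":[0,-0.024,0.024],"twist":[0,0,0],"fingers":1},{"linear":[0,-0.05,0.05],"twist":[0,0,0],"fingers":1},{"linear":[0,-0.078,0.078],"twist":[0,0,0],"fingers":1},{"linear":[0,-0.106,0.106],"twist":[0,0,0],"fingers":1},{"linear":[0,-0.134,0.134],"twist":[0,0,0],"fingers":1},{"linear":[0,-0.162,0.162],"twist":[0,0,0],"fingers":1},{"linear":[0,-0.189,0.191],"twist":[0,0,0],"fingers":1},{"linear":[0,-0.189,0.191],"twist":[0,0,0],"fingers":1}]'; python3 -m creep '[{"linear":[0.03,0,0],"twist":[0,0,0],"fingers":1},{"linear":[0.06,0,0],"twist":[0,0,0],"fingers":1},{"linear":[0.08,0,0],"twist":[0,0,0],"fingers":1},{"linear":[0.09,0,0],"twist":[0,0,0],"fingers":1},{"linear":[0.09,0,0],"twist":[0,0,0],"fingers":1}]'
python3 - <<'E'
from h import *
to(.4745,.0535,.0475)
im,d=viewer.get_image('wrist');cv2.imwrite('pics/wrist3.png',im[:,:,::-1])
P=viewer.camera_params('wrist');print(cap(im,d,P,'yellow',np.array([.4745,.0535,.044]),.044))
E
```

```text
time: 6.38
position: [0.4693, 0.0439, 0.1722]
tool_rot: [1.004, 1.325, -1.018]
ft_force: [0.6, -0.2, -0.2]
grip_width: 0.007
time: 6.8
position: [0.471, 0.0523, 0.0812]
tool_rot: [1.001, 1.333, -1.007]
ft_force: [-0.8, -0.3, 0.7]
grip_width: 0.002
t 6.8 pos [0.471  0.0523 0.0812] F [-0.81 -0.35  0.73] grip 0.002 tool shift [ 0.0227  0.0039 -0.0001] xdir [-0.006  0.    -1.   ]
(2783, 1962, array([0.4829, 0.0582, 0.0443]), array([0.4762, 0.0563, 0.0198]))
```

View pics/wrist3.png

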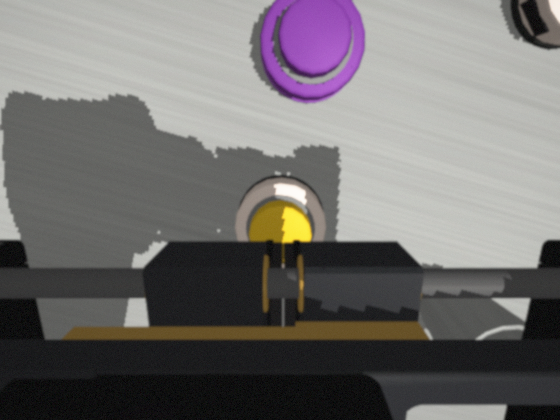

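The yellow cap is at (281,230) under the fingertips, and purple is well ahead at (314,38). I'll descend.

```bash
python3 -m creep '[{"linear":[0.01,0.003,0],"twist":[0,0,0],"fingers":1},{"linear":[0.018,0.003,0],"twist":[0,0,0],"fingers":1},{"linear":[0.021,0.003,0],"twist":[0,0,0],"fingers":1},{"linear":[0.021,0.003,0],"twist":[0,0,0],"fingers":1}]'; python3 -m creep '[{"linear":[0,0,0],"twist":[0,0,0],"fingers":1}]'
```

```text
time: 7.18
position: [0.4761, 0.0533, 0.0624]
tool_rot: [1.002, 1.329, -1.003]
ft_force: [-0.2, -0.3, -0.4]
grip_width: -0.0
time: 7.27
position: [0.4766, 0.0533, 0.0631]
tool_rot: [1.003, 1.328, -1.003]
ft_force: [-0.7, -0.6, 0.9]
grip_width: 0.008
```

```bash
python3 -m creep '[{"linear":[0.002,-0.001,0],"twist":[0,0,0],"fingers":1},{"linear":[0.004,-0.001,0],"twist":[0,0,0],"fingers":1},{"linear":[0.006,-0.001,0],"twist":[0,0,0],"fingers":1},{"linear":[0.008,-0.001,0],"twist":[0,0,0],"fingers":1},{"linear":[0.01,-0.001,0],"twist":[0,0,0],"fingers":1},{"linear":[0.012,-0.001,0],"twist":[0,0,0],"fingers":1}]'; python3 -m creep '[{"linear":[0.002,0,0],"twist":[0,0,0],"fingers":1},{"linear":[0.0035,0,0],"twist":[0,0,0],"fingers":1},{"linear":[0.005,0,0],"twist":[0,0,0],"fingers":1}]';  python3 -m creep '[{"linear":[0.001,0,0],"twist":[0,0,0],"fingers":1},{"linear":[0.001,0,0],"twist":[0,0,0],"fingers":1}]'
```

```text
time: 7.77
position: [0.4757, 0.0529, 0.0511]
tool_rot: [1.003, 1.327, -1.003]
ft_force: [-0.5, 0.3, 3.1]
grip_width: 0.002
time: 8.02
position: [0.4757, 0.0529, 0.0459]
tool_rot: [1.003, 1.327, -1.003]
ft_force: [-1.1, -0.3, 2.5]
grip_width: 0.006
time: 8.18
position: [0.4757, 0.0529, 0.0451]
tool_rot: [1.003, 1.327, -1.003]
ft_force: [-0.4, -1.8, 3.7]
grip_width: 0.005
```

One more millimetre to confirm the stop, then lift.

```bash
python3 -m creep '[{"linear":[0.001,0,0],"twist":[0,0,0],"fingers":1},{"linear":[0.001,0,0],"twist":[0,0,0],"fingers":1}]'; python3 -m creep '[{"linear":[-0.005,0,0],"twist":[0,0,0],"fingers":1},{"linear":[-0.02,0,0],"twist":[0,0,0],"fingers":1},{"linear":[-0.05,0,0],"twist":[0,0,0],"fingers":1},{"linear":[-0.08,0,0],"twist":[0,0,0],"fingers":1},{"linear":[-0.11,0,0],"twist":[0,0,0],"fingers":1},{"linear":[-0.13,0,0],"twist":[0,0,0],"fingers":1},{"linear":[-0.13,0,0],"twist":[0,0,0],"fingers":1}]'
python3 - <<'E'
from h import *
im,d=viewer.get_image('side');P=viewer.camera_params('side')
print(cap(im,d,P,'yellow',np.array([.4745,.0535,.034]),.034))
print(cap(im,d,P,'blue',np.array([.603,.287,.034]),.034))
cv2.imwrite('pics/side4.png',im[:,:,::-1])
to(.6625,-.077,.1)
E
```

```text
time: 8.35
position: [0.4757, 0.0529, 0.0442]
tool_rot: [1.003, 1.327, -1.003]
ft_force: [-0.6, -0.2, 5.4]
grip_width: 0.006
time: 8.93
position: [0.4783, 0.0536, 0.1785]
tool_rot: [1.005, 1.321, -0.998]
ft_force: [0.8, 0.5, 0.1]
grip_width: 0.005
(132, 132, array([0.4738, 0.051 , 0.0338]), array([0.4733, 0.0512, 0.0192]))
(93, 91, array([0.6037, 0.2853, 0.0338]), array([0.6019, 0.2863, 0.0204]))
t 8.9833 pos [0.4771 0.0532 0.1762] F [ 0.26 -0.99  0.78] grip 0.006 tool shift [0.0661 0.1425 0.1758] xdir [ 0.005 -0.001 -1.   ]
```

View pics/side4.png

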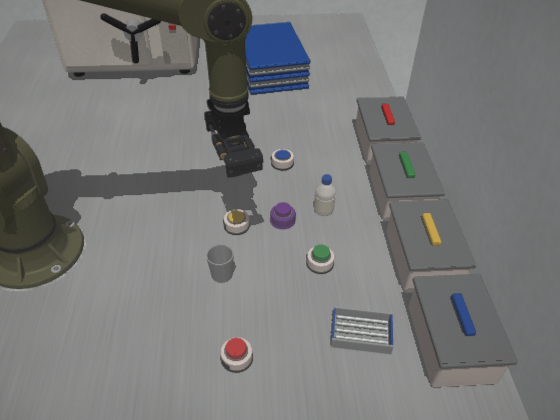

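Yellow (237,219) and blue (283,157) are both low (z 0.034), and green (320,254) is up. Next is green.

```bash
python3 -m creep '[{"linear":[0,0.018,0.022],"twist":[0,0,0],"fingers":1},{"linear":[0,0.04,0.049],"twist":[0,0,0],"fingers":1},{"linear":[0,0.062,0.076],"twist":[0,0,0],"fingers":1},{"linear":[0,0.084,0.103],"twist":[0,0,0],"fingers":1},{"linear":[0,0.106,0.13],"twist":[0,0,0],"fingers":1},{"linear":[0,0.126,0.156],"twist":[0,0,0],"fingers":1},{"linear":[0,0.142,0.176],"twist":[0,0,0],"fingers":1},{"linear":[0,0.142,0.176],"twist":[0,0,0],"fingers":1}]'; python3 -m creep '[{"linear":[0.03,0,0],"twist":[0,0,0],"fingers":1},{"linear":[0.06,0,0],"twist":[0,0,0],"fingers":1},{"linear":[0.08,0,0],"twist":[0,0,0],"fingers":1},{"linear":[0.09,0,0],"twist":[0,0,0],"fingers":1},{"linear":[0.09,0,0],"twist":[0,0,0],"fingers":1}]'
python3 - <<'E'
from h import *
to(.6625,-.077,.0475)
im,d=viewer.get_image('wrist');cv2.imwrite('pics/wrist5.png',im[:,:,::-1])
P=viewer.camera_params('wrist');print(cap(im,d,P,'green',np.array([.6625,-.077,.044]),.044))
E
```

```text
time: 9.65
position: [0.6622, -0.0826, 0.1705]
tool_rot: [1.006, 1.327, -1.009]
ft_force: [-1.5, -1.0, 0.1]
grip_width: 0.003
time: 10.07
position: [0.6573, -0.0768, 0.0799]
tool_rot: [1.001, 1.334, -1.006]
ft_force: [-0.7, 0.3, 0.7]
grip_width: 0.004
t 10.0667 pos [ 0.6573 -0.0768  0.0799] F [-0.71  0.33  0.65] grip 0.004 tool shift [0.0214 0.0051 0.0017] xdir [-0.007  0.001 -1.   ]
(2385, 2230, array([ 0.672 , -0.0737,  0.045 ]), array([ 0.667 , -0.0752,  0.0195]))
```

View pics/wrist5.png

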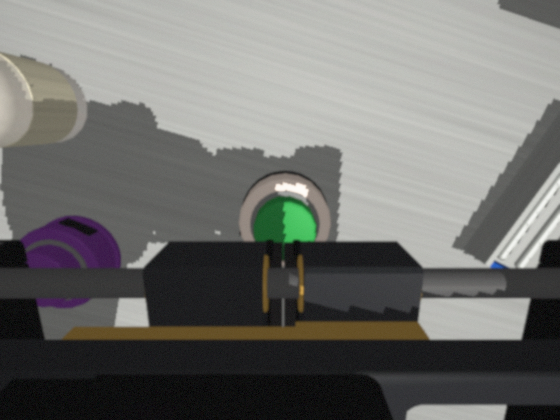

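Green cap at (285,225) sits under the tips; purple (65,260) and bottle (40,100) are off to the side. Descend.

```bash
python3 -m creep '[{"linear":[0.01,0.003,0],"twist":[0,0,0],"fingers":1},{"linear":[0.017,0.003,0],"twist":[0,0,0],"fingers":1},{"linear":[0.02,0.003,0],"twist":[0,0,0],"fingers":1},{"linear":[0.02,0.003,0],"twist":[0,0,0],"fingers":1},{"linear":[0.02,0.003,0],"twist":[0,0,0],"fingers":1}]'
```

```text
time: 10.53
position: [0.6633, -0.0767, 0.0642]
tool_rot: [1.003, 1.327, -1.003]
ft_force: [0.6, 0.7, 0.1]
grip_width: 0.009
```

```bash
python3 -m creep '[{"linear":[0.003,0,0],"twist":[0,0,0],"fingers":1},{"linear":[0.005,0,0],"twist":[0,0,0],"fingers":1},{"linear":[0.007,0,0],"twist":[0,0,0],"fingers":1},{"linear":[0.009,0,0],"twist":[0,0,0],"fingers":1},{"linear":[0.011,0,0],"twist":[0,0,0],"fingers":1},{"linear":[0.013,0,0],"twist":[0,0,0],"fingers":1}]'; python3 -m creep '[{"linear":[0.002,0,0],"twist":[0,0,0],"fingers":1},{"linear":[0.0035,0,0],"twist":[0,0,0],"fingers":1},{"linear":[0.005,0,0],"twist":[0,0,0],"fingers":1}]';  python3 -m creep '[{"linear":[0.001,0,0],"twist":[0,0,0],"fingers":1},{"linear":[0.0015,0,0],"twist":[0,0,0],"fingers":1}]'
```

```text
time: 11.03
position: [0.6632, -0.0768, 0.0512]
tool_rot: [1.003, 1.327, -1.003]
ft_force: [-1.6, 0.2, 1.8]
grip_width: 0.001
time: 11.28
position: [0.6632, -0.0768, 0.046]
tool_rot: [1.003, 1.327, -1.003]
ft_force: [-1.3, 0.7, 2.3]
grip_width: 0.005
time: 11.45
position: [0.6633, -0.0768, 0.0448]
tool_rot: [1.003, 1.327, -1.003]
ft_force: [-2.0, 0.1, 4.5]
grip_width: 0.007
```

```bash
python3 -m creep '[{"linear":[0.001,0,0],"twist":[0,0,0],"fingers":1},{"linear":[0.001,0,0],"twist":[0,0,0],"fingers":1}]'; python3 -m creep '[{"linear":[-0.005,0,0],"twist":[0,0,0],"fingers":1},{"linear":[-0.02,0,0],"twist":[0,0,0],"fingers":1},{"linear":[-0.05,0,0],"twist":[0,0,0],"fingers":1},{"linear":[-0.08,0,0],"twist":[0,0,0],"fingers":1},{"linear":[-0.11,0,0],"twist":[0,0,0],"fingers":1},{"linear":[-0.14,0,0],"twist":[0,0,0],"fingers":1},{"linear":[-0.16,0,0],"twist":[0,0,0],"fingers":1},{"linear":[-0.16,0,0],"twist":[0,0,0],"fingers":1}]'; python3 -m creep '[{"linear":[0,-0.02,0.02],"twist":[0,0,0],"fingers":1},{"linear":[0,-0.04,0.04],"twist":[0,0,0],"fingers":1},{"linear":[0,-0.06,0.07],"twist":[0,0,0],"fingers":1},{"linear":[0,-0.07,0.1],"twist":[0,0,0],"fingers":1},{"linear":[0,-0.07,0.12],"twist":[0,0,0],"fingers":1},{"linear":[0,-0.07,0.12],"twist":[0,0,0],"fingers":1},{"linear":[0,-0.07,0.12],"twist":[0,0,0],"fingers":1}]'
python3 - <<'E'
from h import *
from bench import nets
for c in('side','top'):
    im,d=viewer.get_image(c);P=viewer.camera_params(c)
    cv2.imwrite(f'pics/{c}6.png',im[:,:,::-1])
    for k,g,z in(('blue',[.603,.287,.034],.034),('yellow',[.4745,.0535,.034],.034),('green',[.6625,-.077,.034],.034),('red',[.472,-.307,.044],.044)):
        try: print(c,k,cap(im,d,P,k,np.array(g),z))
        except Exception as e: print(c,k,e)
    for l in('green_top','steel_cup','spray_bottle','cassette'): print(l,[(r['conf'],r['centre']) for r in nets.place_of(c,l)][:2])
to(.6,-.1,.2)
E
```

```text
time: 11.62
position: [0.6633, -0.0767, 0.044]
tool_rot: [1.003, 1.327, -1.003]
ft_force: [-2.0, -1.1, 6.2]
grip_width: 0.004
time: 12.28
position: [0.666, -0.0762, 0.2104]
tool_rot: [1.006, 1.319, -0.997]
ft_force: [-0.7, 0.6, 0.8]
grip_width: 0.005
time: 12.87
position: [0.628, -0.2128, 0.2029]
tool_rot: [1.005, 1.328, -1.006]
ft_force: [0.2, 0.4, -0.2]
grip_width: 0.007
side blue (93, 93, array([0.6035, 0.285 , 0.0338]), array([0.6041, 0.2871, 0.0191]))
side yellow (144, 143, array([0.4746, 0.0521, 0.034 ]), array([0.4741, 0.0533, 0.0198]))
side green (0, 0, None, array([0, 0, 0]))
side red (338, 301, array([ 0.4713, -0.3099,  0.0438]), array([ 0.4712, -0.309 ,  0.0196]))
green_top []
steel_cup [(0.87, [0.4374, -0.098, 0.001])]
spray_bottle []
cassette [(0.58, [0.7268, -0.2644, 0.0001])]
top blue (238, 235, array([0.6012, 0.2877, 0.0331]), array([0.6017, 0.2881, 0.0186]))
top yellow (283, 275, array([0.4728, 0.0545, 0.0334]), array([0.4727, 0.0545, 0.0194]))
top green (195, 192, array([ 0.6618, -0.0768,  0.0331]), array([ 0.6622, -0.0763,  0.0176]))
top red (305, 289, array([ 0.4695, -0.3053,  0.0431]), array([ 0.4706, -0.306 ,  0.0198]))
green_top [(0.64, [0.6665, -0.0751, 0.0365]), (0.29, [0.6623, -0.0776, -0.0018])]
steel_cup [(0.71, [0.4431, -0.0975, 0.001])]
spray_bottle [(0.82, [0.6901, 0.0981, -0.0017])]
cassette []
t 13.3667 pos [ 0.6287 -0.2108  0.2036] F [ 0.71 -0.42  1.25] grip 0.002 tool shift [-0.0074  0.0028 -0.1144] xdir [ 0. -0. -1.]
```

View pics/side6.png

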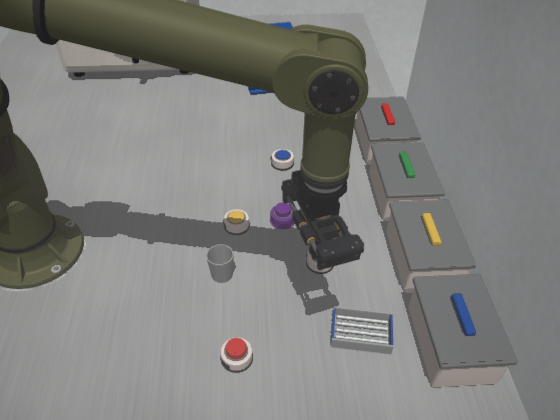

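View pics/top6.png

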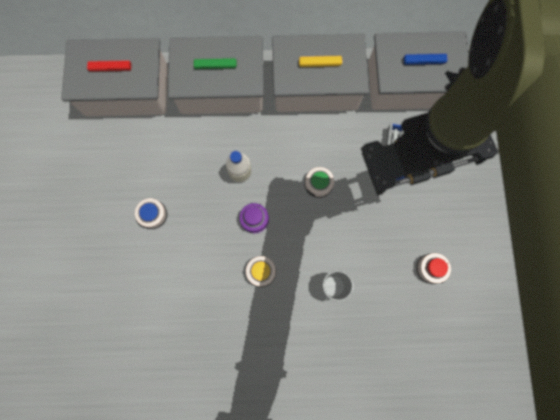

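The top view shows blue (150,212), yellow (260,271) and green (320,181) all low at z ≈ 0.033. Red (436,267) is still up at 0.043, nothing has moved, and the hand is 0.19 m above the bench. In the side view the arm hides the green cap. Handing in now.

```bash
python3 -c "
from bench import job
print(job.close_job())"
```

```text
the job is handed in; nothing more can be done
None
```

I pressed the blue, then yellow, then green cap with closed fingertips, each to its stop (last wrist force readings 5.3, 5.4 and 6.2 N), and handed the job in at about 13.4 s.

- **Caps:** the last check put all three pressed cap tops at 33–34 mm, and red still up at about 43 mm.
- **Positions:** the timers, cup, bottle and cassette were within about 5 mm of where they started, which is measurement noise. The hand was clear, fingertips about 0.19 m above the bench.
- **Checks that failed or were missing:**
  - The arm hid the green cap and the bottle in the final side view, so those two rest on the top view only.
  - The network missed the cassette in the final top view, where the arm partly covered it, so that rests on the side view only.
  - The cameras disagreed by up to about 6 mm on the cap centres, so I aimed between them.

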